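Clear the angle gauge and take two hardness readings on a sloping face

ROBOT

A 6-joint arm with a two-finger parallel gripper is mounted at the origin on the work surface. World frame = base frame: x ahead of the robot, y to its left, z up, the work surface at z = 0. Lengths are in mm, angles in rad, forces in N, time in s.
With the tool pointing down it reaches from about 275 to 850 mm from the base axis. Payload 19 kg.
Tool frame: the origin (TCP) lies at the very end of the fingers, on their centre line; the grasp point (between the pads) lies 19 mm behind it; z points along the fingers, y is the direction in which the jaws open and shut (so a half turn about z gives the same grasp; the last joint's range is limited). The gripper opens to 85 mm and grips with 20 to 120 N. Pads are 22 mm wide; open, the fingers measure 114 mm over their backs; the gripper's body (76 mm by 85 mm) begins 54 mm behind the grasp point. The pads swing forward as they close: fully open they stand 13 mm farther back than shut.
Start: joints at [1.017, 0.15, 1.437, -0, 1.554, -0.134], TCP at [234.357, 525.04, 231.267] pointing down, gripper open.
Joint ranges: [-2.8, 2.8], [-0.68, 2.1], [0.12, 2.68], [-1.39, 4.53], [0.16, 2.79], [-2.81, 2.81]. Speed limits (rad/s): [1.89, 1.89, 2.22, 3.01, 3.01, 3.01].

INTERFACE

Orientations are given as a rotation vector (axis times angle).
In Python, from cell import sensors, read_camera, camera_info, order gives the robot as it stands.
- The arm moves only by the tool step_arm, never from a script. Its argument "plan" is a list of rows, each an object of numbers: "tx", "ty", "tz": the shift along the world's x, y, z in m; "wx", "wy", "wz": the turn, a rotation vector about the world's x, y, z in degrees; "claw": the finger opening in m, from 0 to 0.0854. In form: [{"tx": .., "ty": .., "tz": .., "wx": .., "wy": .., "wz": .., "claw": ..}, ...]. A call has 1 to 20 rows; each row is the pose to reach, as a shift and turn from the pose commanded when the call began; what a row does not reach only later rows make up. A row lasts 1/8 s, in which the tool goes at most 62.5 mm and 10.7 degrees, less where a joint would pass 70% of its speed; a pose out of reach is approached as far as the arm can. A call with a gripper value outside its range is refused whole. The fingers move at their own pace and stop on an object; the grip force is fixed at half the most. Time passes only in rows, so rows that repeat a pose let the fingers close. It gives the time, the measured TCP pose, the force and the opening at its end, in the units of the state.
- sensors.sense(): the state, without advancing time (a new reading comes with each control period).
- read_camera(name): name is "scene" or "top" or "wrist"; returns (picture, depth): 420x560x3 uint8, red, green, blue; 420x560 float32, mm along the optical axis (not along the pixel's ray), 0 where there is no reading.
- camera_info(name): a dict with "fovy" (degrees; the focal length in pixels is half the picture's height over the tangent of half this angle, whatever the lens; pixels are square), "cx", "cy" (the principal point, pixels), "T" (4x4, takes a point from camera to world coordinates). Camera axes: x right, y down, z forward; pixel columns grow to the right and rows downward; lengths in mm; the calibration is good to about 2 mm. A picture is of the moment at which its call begins: read the wrist's pose just before it. camera_info takes no time and is no camera call; for the wrist camera it gives the pose at the moment of the call.
- order.job_done(): hands the job in, once; it reports no verdict.
The state is a dict: "t": time; "joint_positions": joint angles; "qvel": joint speeds; "joint_torque": joint torques, N m; "tcp_pos": TCP position; "eef_rot": TCP orientation; "contact_force": force on the tool from outside, world axes, zero at the start; "wrist_torque": the same for the moment, N m; "grip_width": finger opening in mm.
Only numpy, scipy, OpenCV 4.12 (cv2) and the standard library are available. Lean on these libraries where they do the work, as an engineer would, in place of code of your own. Each camera call takes 0.05 s, during which the arm holds its last target. There are 200 camera calls.

TASK

The angle gauge has been left on the sloping face of the steel wedge: stand it upright on its base in the tray, setting it down rather than dropping it. Then take the hardness probe from its holder and, holding it square to the slope, press it on the upper ringed test spot and then on the lower one, each time until its spring nose is about half way in, for half a second. Finally hang the probe back in its holder, and do not shift the wedge or disturb the other things on the table.

Things in the scene. Friction and masses are not known exactly. Their poses are not given: they have to be found in the camera images.
- wedge: loose steel workpiece, 5.5 kg, 150 x 100 mm (own x, y), 69 mm high. Origin: centre of its underside. Its flat sloping face, 100 mm wide, rises at 30 degrees towards own +x (so it faces own -x, towards the robot) from x -40, z 14 mm to x 55, z 69 mm; then a level land to the back at x 75. In front (x -75 to -40) a level foot 22 mm high makes an 8 mm shoulder across the slope's bottom
- spot_upper (a point): centre of the upper test spot: bright ground disc in a thin dark ring, 15 mm across, on the centre line of the wedge's sloping face, 54 mm up the slope from its bottom edge, on the surface; z axis = outward normal of the slope, x axis = straight up the slope, y axis = the wedge's y. Covered by the angle gauge at first. (The four dark bolt holes on foot and land are not test spots)
- spot_lower (a point): the same for the lower ringed test spot, 22 mm up the slope from its bottom edge. Covered by the angle gauge at first
- angle_gauge: digital angle gauge, a box of aluminium with black faces and a display, 60 mm (own x) x 32 mm (own y) x 60 mm high (own z), 0.18 kg. Origin: centre of its base. At first it stands on the sloping face, its z axis along the slope's normal, its x axis up the slope, lower edge at the shoulder, up to 12 mm to either side of the centre line
- tray: fixed grey instrument tray with a cork-coloured floor, 130 (own x) x 110 (own y) mm outside, 22 mm high, walls and floor 5 mm thick. Origin: centre of its underside
- probe: hardness probe, 163 mm long, 0.25 kg; axis = own z, nose down. Origin: on the axis at the tip of the unpressed nose. Up from the tip: spring nose 15 mm dia (to z 20 mm); round body 22 mm dia (to 60); collar 40 mm dia (60 to 66); square grip 26 x 26 mm, sides along own x and y (66 to 156); cap (to 163). At first it hangs upright in the holder, collar on the top plate
- probe_tip (a point): flat tip of the probe's spring nose (12 mm across), on the probe's axis; moves in with the nose
- probe_nose (a joint): how far the probe's spring nose is pressed in, m: 0 free, 0.008 fully in; the spring takes 2 N to start moving and 10 N when fully in
- holder: fixed probe holder: a base plate 100 x 90 x 10 mm, an upright at its far side (own +x) and a top plate 92 x 70 mm whose upper face is 84 mm above the table; through the top plate goes a hole 26 mm dia with a chamfered mouth. Origin: on the table under the centre of the hole
- holder_mouth (a point): centre of the holder's hole, at the level of the top plate's upper face (84 mm above the table). With the probe hung home the collar rests on this face, so the probe's origin is 60 mm below this point
- ref_block: bystander: loose round steel reference block, 64 mm dia, 16 mm high. Origin: centre of its underside
- v_block: bystander: loose steel V-block, 70 x 45 x 42 mm. Origin: centre of its underside
- cleaner: bystander: white plastic bottle with black cap, 52 mm dia, 120 mm high. Origin: centre of its underside
Mind the look-alikes: they are no part of the job. What is shaped like the angle_gauge but red is not meant. Of the things that look like the tray, take the one that is nearest to the robot's base at the start.

How it is judged:
By the outcome, as a careful person would: the job done as asked, in the order asked, and still so for the second after the job is handed in, with the robot touching nothing.
It also fails if it takes over 59 s, if anything falls off the work surface, if the arm or the gripper's body presses on something with over 40 N, if the wrist force passes 120 N, or if a joint passes its speed limit or range.

## Working session

There is one attempt and no reset: what is moved stays moved. The work goes in short steps, Python scripts to look and compute and a tool call to move; the robot and the scene stay as the last step left them, time stands still between calls to the robot, and variables do not carry over. Pictures are saved under pics/ and viewed, about 8 in all and at most 12, crops included, and the job is handed in when it is done.

Besides the shell and the picture viewer there is one more tool, called after ">>>" as a command line: name --argument value ..., lists and objects as JSON in quotes. step_arm: Moves the arm, as the interface text tells. Its arguments: {"type":"object","properties":{"plan":{"type":"array"}},"required":["plan"]}

```bash
mkdir -p pics; ls; cat > h.py <<'E'
import numpy as np, cv2
from cell import sensors, read_camera, camera_info, order
def cloud(name):
    ci=camera_info(name); im,d=read_camera(name)
    f=210/np.tan(np.radians(ci['fovy'])/2); v,u=np.mgrid[:420,:560]
    P=np.stack([(u-ci['cx'])/f*d,(v-ci['cy'])/f*d,d,np.ones_like(d)],-1)@np.array(ci['T']).T
    P=P[...,:3]; P[d<=0]=np.nan
    return im,d,P
def save(im,n,s=1): cv2.imwrite('pics/'+n+'.png',cv2.resize(im[...,::-1],None,fx=s,fy=s,interpolation=cv2.INTER_CUBIC))
E
python3 - <<'E'
from h import *
s=sensors.sense();print(s['t'],s['tcp_pos'],s['eef_rot'],s['grip_width'])
for n in('top','scene'):
    im,d,P=cloud(n); save(im,n); np.savez(n,im=im,P=P)
    print(n,camera_info(n)['T'],np.isnan(P[...,0]).mean())
a=cv2.imread('pics/top.png');b=cv2.imread('pics/scene.png')
cv2.imwrite('pics/both.png',cv2.resize(np.vstack([a,b]),None,fx=.714,fy=.714))
E
```

```text
pics
0.0 [234.2474653  524.85505396 230.70114102] [-6.54490635e-01 -3.07226876e+00  1.77396591e-03] 85.5701167897928
top [[ 1.87884674e-03 -9.96747288e-01  8.05686926e-02  5.04982140e+02]
 [-9.99998217e-01 -1.88809883e-03 -3.86502772e-05  1.15847064e+02]
 [ 1.90646213e-04 -8.05684763e-02 -9.96749058e-01  1.26111632e+03]
 [ 0.00000000e+00  0.00000000e+00  0.00000000e+00  1.00000000e+00]] 0.004034863945578232
scene [[-2.09866396e-01  6.63659753e-01 -7.17991524e-01  1.30922841e+03]
 [ 9.77727057e-01  1.40627966e-01 -1.55799796e-01  2.49538829e+02]
 [-2.42836708e-03 -7.34696882e-01 -6.78391182e-01  7.40258392e+02]
 [ 0.00000000e+00  0.00000000e+00  0.00000000e+00  1.00000000e+00]] 0.00375
```

View pics/top.png

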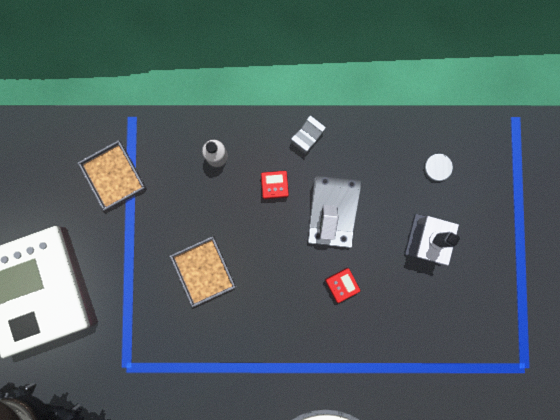

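View pics/scene.png

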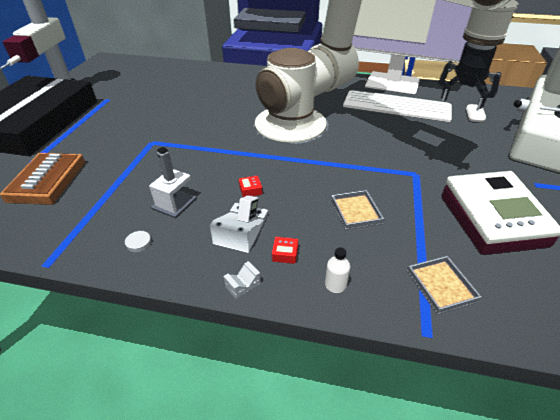

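Top view candidates:
- Gauge: the silver-topped box on the wedge at (328,220). The red boxes at (275,184) and (343,286) are look-alikes.
- Tray: the near one at (203,270). The far one is at (112,175).
- Holder and probe: about (435,240).
- Wedge: about (335,212).

The scene view agrees, with the gauge at (248,210) and the near tray at (357,208).

```bash
python3 - <<'E'
from h import *
T=np.load('top.npz');im,P=T['im'],T['P']
S=np.load('scene.npz');Ps=S['P'].reshape(-1,3)
def reg(c0,c1,r0,r1): return P[r0:r1,c0:c1].reshape(-1,3)
fl=reg(250,300,310,350);print('floor z',np.nanmedian(fl[:,2]))
def rect(Q,t):
    r=cv2.minAreaRect(Q[:,:2].astype(np.float32));print(t,len(Q),np.round(r[0],1),np.round(r[1],1),round(r[2],1),'z',np.round(np.percentile(Q[:,2],[5,50,95]),1))
tr=reg(165,240,230,312);print('tray zs',np.round(np.nanpercentile(tr[:,2],[5,25,50,75,95]),1));rect(tr[tr[:,2]>3],'tray>3');rect(tr[tr[:,2]>14],'tray>14')
for nm,pts in(('top',P.reshape(-1,3)),('scene',Ps)):
    def box(x0,x1,y0,y1,z0,z1):
        return pts[(pts[:,0]>x0)&(pts[:,0]<x1)&(pts[:,1]>y0)&(pts[:,1]<y1)&(pts[:,2]>z0)&(pts[:,2]<z1)]
    wc=np.nanmedian(reg(320,350,200,230),0); 
    if nm=='top': print('wc',wc)
    Q=box(wc[0]-110,wc[0]+110,wc[1]-75,wc[1]+75,5,150); rect(Q,nm+' wedge all')
    rect(Q[Q[:,2]>75],nm+' gauge top'); rect(Q[(Q[:,2]>63)&(Q[:,2]<74)],nm+' land')
    hc=np.nanmedian(reg(415,440,235,250),0)
    if nm=='top': print('hc',hc)
    Q=box(hc[0]-90,hc[0]+90,hc[1]-90,hc[1]+90,5,260)
    rect(Q[(Q[:,2]>76)&(Q[:,2]<88)],nm+' plate');rect(Q[Q[:,2]>95],nm+' probe');rect(Q[Q[:,2]>165],nm+' probe cap');rect(Q[Q[:,2]<20],nm+' hbase')
# slope normal
Q=reg(320,358,188,240);Q=Q[(Q[:,2]>18)&(Q[:,2]<66)]
best=0
rng=np.random.default_rng(0)
for _ in range(600):
    a,b,c=Q[rng.choice(len(Q),3,False)];n=np.cross(b-a,c-a);n/=np.linalg.norm(n)+1e-9
    if abs(abs(n[2])-.866)>.05: continue
    k=abs((Q-a)@n)<1.5
    if k.sum()>best: best=k.sum();K=k
C=Q[K].mean(0);n=np.linalg.svd(Q[K]-C)[2][2];n*=np.sign(n[2]);print('slope',best,C,n,np.degrees(np.arccos(n[2])),'yaw',np.degrees(np.arctan2(-n[1],-n[0])))
save(im[160:310,240:480],'crop',3.3)
E
```

```text
floor z -0.4807721598488115
tray zs [-3.9 -0.9  1.9  5.3 20. ]
tray>3 2549 [464.2 285.2] [188.3 175.1] 0.1 z [ 3.3  6.  22.7]
tray>14 484 [463.1 282. ] [129.9 111.2] 24.5 z [15.9 21.  25.2]
wc [590.70916811 -17.76081253  49.88790067]
top wedge all 3033 [590.1 -17.9] [146.3 217.1] 89.9 z [17.  52.1 88. ]
top gauge top 359 [605.   -8.5] [ 34.2 128.1] 84.7 z [76.3 86.2 97. ]
top land 699 [604.7 -21.2] [100.1 140.1] 83.9 z [63.6 68.  72.4]
hc [ 529.50420144 -221.94878712   84.37146443]
top plate 989 [ 534.2 -244. ] [72.4 92.2] 74.7 z [79.9 83.9 87.2]
top probe 330 [ 531.9 -240.5] [25.4 32.6] 59.3 z [102.9 173.2 188.6]
top probe cap 183 [ 534.4 -242.2] [24.9 26.4] 59.0 z [167.8 184.7 189.4]
top hbase 538 [ 528.9 -221.2] [177.9 162.3] 2.9 z [ 5.5  9.4 13.6]
scene wedge all 1977 [600.  -19.5] [102.9 152.9] 83.2 z [12.2 49.6 84.8]
scene gauge top 183 [572.6  -4.6] [33.6 54.9] 82.0 z [76.2 85.8 96.3]
scene land 428 [604.6 -21.9] [101.1 141. ] 84.5 z [64.  68.5 72.3]
scene plate 443 [ 533.1 -242.3] [75.3 95.1] 74.7 z [78.5 83.9 86.2]
scene probe 369 [ 535.7 -240.8] [26.9 26.6] 56.0 z [101.3 147.2 186.3]
scene probe cap 120 [ 535.9 -241.9] [24.4 25.4] 59.5 z [166.4 178.8 187.8]
scene hbase 456 [ 539.3 -241.6] [ 90.5 105.1] 72.0 z [ 6.9 10.2 15.7]
slope 529 [615.08905871 -35.62889852  46.88764523] [-0.48563201  0.04926924  0.87277379] 29.217410377719087 yaw -5.793055766720926
```

View pics/crop.png

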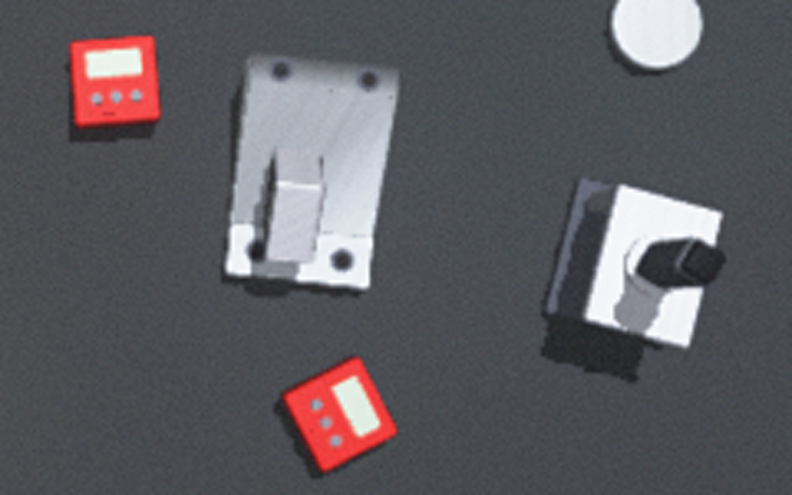

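```bash
cat >> h.py <<'E'
from scipy.spatial.transform import Rotation as Ro
yaw=np.radians(-6.5);C=np.array([599.5,-19.5,0])
u=np.array([np.cos(yaw),np.sin(yaw),0]);v=np.array([-u[1],u[0],0]);z=np.array([0,0,1.])
up=u*np.cos(np.pi/6)+z*.5; nn=-u*.5+z*np.cos(np.pi/6)
def slope(s,y=0): return C-40*u+14*z+s*up+y*v
def tool(zax,yax):  # tool rotation from its z and y axes
    return Ro.from_matrix(np.column_stack([np.cross(yax,zax),yax,zax]))
def go(tcp,R):
    s=sensors.sense();p=np.array(s['tcp_pos']);R0=Ro.from_rotvec(s['eef_rot'])
    w=(R*R0.inv()).as_rotvec(degrees=True)
    print('t %.2f tcp'%s['t'],np.round(p,1),'shift m',np.round((tcp-p)/1000,4),'turn',np.round(w,2),'F',np.round(s['contact_force'],2),'grip',round(s['grip_width'],1),'q',np.round(s['joint_positions'],2))
E
python3 - <<'E'
from h import *
R=tool(-nn,v); go(slope(34,11.5)+120*nn,R); go(slope(34,11.5)+22*nn,R)
E
```

```text
t 0.10 tcp [234.2 524.9 230.8] shift m [ 0.2965 -0.525  -0.0958] turn [ -7.88 -29.08  17.16] F [ 0.2   0.66 -0.52] grip 85.4 q [ 1.02  0.15  1.44  0.    1.55 -0.13]
t 0.10 tcp [234.2 524.9 230.8] shift m [ 0.3451 -0.5305 -0.1807] turn [ -7.88 -29.08  17.16] F [ 0.2   0.66 -0.52] grip 85.4 q [ 1.02  0.15  1.44  0.    1.55 -0.13]
```

>>> step_arm --plan '[{"tx":0.2965,"ty":-0.525,"tz":-0.0958,"wx":-7.88,"wy":-29.08,"wz":17.16,"claw":0.085},{"tx":0.2965,"ty":-0.525,"tz":-0.0958,"wx":-7.88,"wy":-29.08,"wz":17.16,"claw":0.085},{"tx":0.2965,"ty":-0.525,"tz":-0.0958,"wx":-7.88,"wy":-29.08,"wz":17.16,"claw":0.085},{"tx":0.2965,"ty":-0.525,"tz":-0.0958,"wx":-7.88,"wy":-29.08,"wz":17.16,"claw":0.085},{"tx":0.2965,"ty":-0.525,"tz":-0.0958,"wx":-7.88,"wy":-29.08,"wz":17.16,"claw":0.085},{"tx":0.2965,"ty":-0.525,"tz":-0.0958,"wx":-7.88,"wy":-29.08,"wz":17.16,"claw":0.085},{"tx":0.2965,"ty":-0.525,"tz":-0.0958,"wx":-7.88,"wy":-29.08,"wz":17.16,"claw":0.085},{"tx":0.2965,"ty":-0.525,"tz":-0.0958,"wx":-7.88,"wy":-29.08,"wz":17.16,"claw":0.085},{"tx":0.2965,"ty":-0.525,"tz":-0.0958,"wx":-7.88,"wy":-29.08,"wz":17.16,"claw":0.085},{"tx":0.2965,"ty":-0.525,"tz":-0.0958,"wx":-7.88,"wy":-29.08,"wz":17.16,"claw":0.085},{"tx":0.2965,"ty":-0.525,"tz":-0.0958,"wx":-7.88,"wy":-29.08,"wz":17.16,"claw":0.085},{"tx":0.2965,"ty":-0.525,"tz":-0.0958,"wx":-7.88,"wy":-29.08,"wz":17.16,"claw":0.085},{"tx":0.2965,"ty":-0.525,"tz":-0.0958,"wx":-7.88,"wy":-29.08,"wz":17.16,"claw":0.085},{"tx":0.2965,"ty":-0.525,"tz":-0.0958,"wx":-7.88,"wy":-29.08,"wz":17.16,"claw":0.085}]'

```text
t: 1.85
tcp_pos: [530.6, 1.4, 135.8]
eef_rot: [0.145, 2.614, -0.038]
contact_force: [-0.3, 0.2, -0.3]
grip_width: 85.1
```

```bash
python3 - <<'E'
from h import *
R=tool(-nn,v); im,d,P=cloud('wrist'); save(im,'w1'); np.savez('w1',im=im,P=P)
print(np.round(camera_info('wrist')['T'],3).tolist())
go(slope(34,11.5)+120*nn,R)
# express in slope frame
Q=P.reshape(-1,3)-slope(0); q=np.column_stack([Q@up,Q@v,Q@nn])
for lo,hi in((50,70),(-3,3)):
    m=(abs(q[:,1])<60)&(q[:,2]>lo)&(q[:,2]<hi)&(q[:,0]>-20)&(q[:,0]<115)
    a=q[m];print(lo,len(a),np.round(np.percentile(a,[1,50,99],axis=0),1).tolist()) if len(a) else 0
    if len(a): print(cv2.minAreaRect(a[:,:2].astype(np.float32)))
E
```

```text
[[0.111, 0.688, 0.718, 399.187], [0.994, -0.077, -0.079, 14.621], [0.001, 0.722, -0.692, 223.919], [0.0, 0.0, 0.0, 1.0]]
t 1.90 tcp [530.7   1.2 135.8] shift m [ 0.     -0.0013 -0.0009] turn [-0.04  0.05 -0.14] F [-0.49  0.15  1.15] grip 85.0 q [-0.16 -0.2   2.07  0.04  0.75 -1.64]
50 4238 [[3.3, -5.1, 53.3], [30.3, 11.4, 60.6], [61.7, 27.3, 62.1]]
((32.903194427490234, 11.293373107910156), (59.73940658569336, 33.80712127685547), 0.649929940700531)
-3 9166 [[4.7, -49.9, -1.9], [60.1, -17.4, 0.7], [113.7, 48.9, 2.2]]
((59.44942855834961, -0.5868034362792969), (111.25135803222656, 100.29194641113281), 0.2358912080526352)
```

View pics/w1.png

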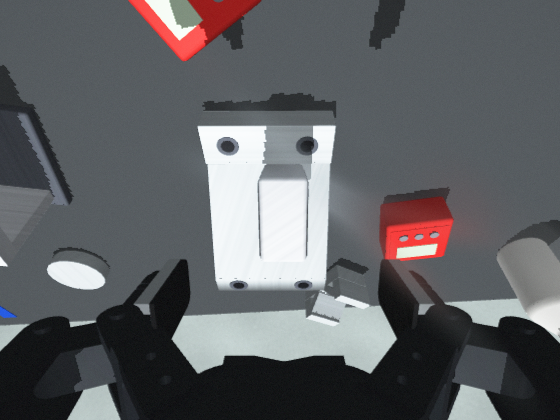

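The gauge is between the fingers: aluminium, pixel (283,215), 33 mm up the slope and +11.3 mm off centre, as expected. The wedge model is within 1 mm.

>>> step_arm --plan '[{"tx":0.024,"ty":-0.004,"tz":-0.043,"claw":0.085},{"tx":0.0487,"ty":-0.0068,"tz":-0.0855,"claw":0.085},{"tx":0.0487,"ty":-0.0068,"tz":-0.0855,"claw":0.085},{"tx":0.0487,"ty":-0.0068,"tz":-0.0855,"claw":0.02},{"tx":0.0487,"ty":-0.0068,"tz":-0.0855,"claw":0.02},{"tx":0.0487,"ty":-0.0068,"tz":-0.0855,"claw":0.02},{"tx":0.0487,"ty":-0.0068,"tz":-0.0855,"claw":0.02},{"tx":0.0487,"ty":-0.0068,"tz":-0.0855,"claw":0.02}]'

```text
$.plan[0]: bad value
```

```bash
python3 - <<'E'
from h import *
R=tool(-nn,v); go(slope(34,11.5)+22*nn,R)
a=np.radians(24.5); vt=np.array([-np.sin(a),np.cos(a),0]); Rt=tool(-z,vt)
go(np.array([463,282,5+22+60.]),Rt)
E
```

```text
t 1.90 tcp [530.7   1.2 135.8] shift m [ 0.0487 -0.0069 -0.0857] turn [-0.04  0.05 -0.14] F [-0.49  0.15  1.15] grip 85.0 q [-0.16 -0.2   2.07  0.04  0.75 -1.64]
t 1.90 tcp [530.7   1.2 135.8] shift m [-0.0677  0.2808 -0.0488] turn [-4.84 30.01 30.16] F [-0.49  0.15  1.15] grip 85.0 q [-0.16 -0.2   2.07  0.04  0.75 -1.64]
```

All keys are needed in each row.

>>> step_arm --plan '[{"tx":0.024,"ty":-0.004,"tz":-0.043,"wx":0,"wy":0,"wz":0,"claw":0.085},{"tx":0.0487,"ty":-0.0068,"tz":-0.0855,"wx":0,"wy":0,"wz":0,"claw":0.085},{"tx":0.0487,"ty":-0.0068,"tz":-0.0855,"wx":0,"wy":0,"wz":0,"claw":0.085},{"tx":0.0487,"ty":-0.0068,"tz":-0.0855,"wx":0,"wy":0,"wz":0,"claw":0.02},{"tx":0.0487,"ty":-0.0068,"tz":-0.0855,"wx":0,"wy":0,"wz":0,"claw":0.02},{"tx":0.0487,"ty":-0.0068,"tz":-0.0855,"wx":0,"wy":0,"wz":0,"claw":0.02},{"tx":0.0487,"ty":-0.0068,"tz":-0.0855,"wx":0,"wy":0,"wz":0,"claw":0.02},{"tx":0.0487,"ty":-0.0068,"tz":-0.0855,"wx":0,"wy":0,"wz":0,"claw":0.02}]'

```text
t: 2.9
tcp_pos: [579.8, -6.7, 51.6]
eef_rot: [0.148, 2.612, -0.039]
contact_force: [-11.9, 2.8, 15.5]
grip_width: 31.3
```

```bash
python3 - <<'E'
from h import *
R=tool(-nn,v); go(slope(34,11.5)+22*nn,R)
a=np.radians(24.5); vt=np.array([-np.sin(a),np.cos(a),0]); Rt=tool(-z,vt)
go(np.array([463,282,5+22+40.]),Rt)
E
```

```text
t 2.90 tcp [579.8  -6.7  51.6] shift m [-0.0005  0.001  -0.0016] turn [-0.03  0.14 -0.03] F [-11.88   2.85  15.45] grip 31.3 q [-0.16  0.03  2.06  0.05  0.53 -1.65]
t 2.90 tcp [579.8  -6.7  51.6] shift m [-0.1168  0.2887  0.0154] turn [-4.83 30.12 30.25] F [-11.88   2.85  15.45] grip 31.3 q [-0.16  0.03  2.06  0.05  0.53 -1.65]
```

>>> step_arm --plan '[{"tx":-0.02,"ty":0.0023,"tz":0.0346,"wx":0,"wy":0,"wz":0,"claw":0.02},{"tx":-0.05,"ty":0.0057,"tz":0.086,"wx":0,"wy":0,"wz":0,"claw":0.02},{"tx":-0.06,"ty":0.007,"tz":0.105,"wx":0,"wy":0,"wz":0,"claw":0.02},{"tx":-0.1168,"ty":0.2887,"tz":0.09,"wx":-4.83,"wy":30.12,"wz":30.25,"claw":0.02},{"tx":-0.1168,"ty":0.2887,"tz":0.09,"wx":-4.83,"wy":30.12,"wz":30.25,"claw":0.02},{"tx":-0.1168,"ty":0.2887,"tz":0.09,"wx":-4.83,"wy":30.12,"wz":30.25,"claw":0.02},{"tx":-0.1168,"ty":0.2887,"tz":0.09,"wx":-4.83,"wy":30.12,"wz":30.25,"claw":0.02},{"tx":-0.1168,"ty":0.2887,"tz":0.09,"wx":-4.83,"wy":30.12,"wz":30.25,"claw":0.02},{"tx":-0.1168,"ty":0.2887,"tz":0.09,"wx":-4.83,"wy":30.12,"wz":30.25,"claw":0.02},{"tx":-0.1168,"ty":0.2887,"tz":0.09,"wx":-4.83,"wy":30.12,"wz":30.25,"claw":0.02},{"tx":-0.1168,"ty":0.2887,"tz":0.05,"wx":-4.83,"wy":30.12,"wz":30.25,"claw":0.02},{"tx":-0.1168,"ty":0.2887,"tz":0.016,"wx":-4.83,"wy":30.12,"wz":30.25,"claw":0.02},{"tx":-0.1168,"ty":0.2887,"tz":0.016,"wx":-4.83,"wy":30.12,"wz":30.25,"claw":0.02}]'

```text
t: 4.53
tcp_pos: [461.9, 280.4, 64.6]
eef_rot: [0.663, -3.065, 0.002]
contact_force: [-0.3, 0.4, -1.0]
grip_width: 30.9
```

```bash
python3 - <<'E'
from h import *
a=np.radians(24.5); vt=np.array([-np.sin(a),np.cos(a),0]); Rt=tool(-z,vt)
im,d,P=cloud('wrist'); save(im,'w2')
go(np.array([463,282,5+22.]),Rt)
Q=P.reshape(-1,3)
m=(abs(Q[:,0]-463)<110)&(abs(Q[:,1]-282)<110)&(Q[:,2]>15)&(Q[:,2]<26)
print(cv2.minAreaRect(Q[m][:,:2].astype(np.float32)))
d2=Q-[463,282,0];ax=np.array([np.cos(a),np.sin(a),0])
m=(abs(d2@ax)<55)&(abs(d2@vt)<45)&(Q[:,2]<14)
print('floor',np.nanpercentile(Q[m][:,2],[10,50,90]))
E
```

```text
t 4.58 tcp [462.8 281.   66.4] shift m [ 0.0002  0.001  -0.0394] turn [ 0.08 -0.15  0.09] F [ 0.15 -0.7  -1.04] grip 31.5 q [ 0.4   0.2   1.73 -0.    1.22 -1.59]
((452.4131774902344, 278.2899169921875), (108.49220275878906, 110.52429962158203), 24.244279861450195)
floor [4.9005404  5.71215343 6.52286488]
```

View pics/w2.png

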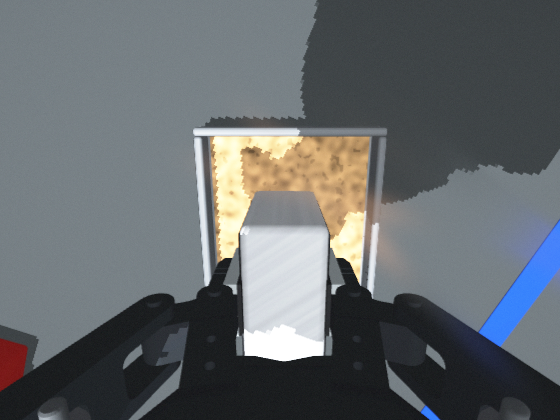

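Gauge held at (285,275), squarely over the middle of the near tray at (288,215).

>>> step_arm --plan '[{"tx":0,"ty":0.001,"tz":-0.02,"wx":0,"wy":0,"wz":0,"claw":0.02},{"tx":0,"ty":0.001,"tz":-0.032,"wx":0,"wy":0,"wz":0,"claw":0.02},{"tx":0,"ty":0.001,"tz":-0.036,"wx":0,"wy":0,"wz":0,"claw":0.02},{"tx":0,"ty":0.001,"tz":-0.037,"wx":0,"wy":0,"wz":0,"claw":0.02},{"tx":0,"ty":0.001,"tz":-0.0375,"wx":0,"wy":0,"wz":0,"claw":0.02}]'

```text
t: 5.2
tcp_pos: [463.0, 283.0, 29.0]
eef_rot: [0.666, -3.069, 0.001]
contact_force: [0.6, 0.9, -1.6]
grip_width: 31.4
```

>>> step_arm --plan '[{"tx":0,"ty":0,"tz":-0.0005,"wx":0,"wy":0,"wz":0,"claw":0.02},{"tx":0,"ty":0,"tz":-0.001,"wx":0,"wy":0,"wz":0,"claw":0.02},{"tx":0,"ty":0,"tz":-0.001,"wx":0,"wy":0,"wz":0,"claw":0.02}]'

```text
t: 5.58
tcp_pos: [462.9, 283.0, 27.6]
eef_rot: [0.666, -3.068, 0.001]
contact_force: [-0.4, 0.5, -0.1]
grip_width: 31.0
```

>>> step_arm --plan '[{"tx":0,"ty":0,"tz":-0.0005,"wx":0,"wy":0,"wz":0,"claw":0.02},{"tx":0,"ty":0,"tz":-0.001,"wx":0,"wy":0,"wz":0,"claw":0.02},{"tx":0,"ty":0,"tz":-0.001,"wx":0,"wy":0,"wz":0,"claw":0.02}]'

```text
t: 5.95
tcp_pos: [463.2, 283.2, 27.4]
eef_rot: [0.666, -3.069, 0.001]
contact_force: [-2.9, -1.1, 11.7]
grip_width: 31.4
```

Contact at 11.7 N, so the gauge is on the tray floor. Release, rise, and go above the probe.

>>> step_arm --plan '[{"tx":0,"ty":0,"tz":0,"wx":0,"wy":0,"wz":0,"claw":0.06},{"tx":0,"ty":0,"tz":0.0,"wx":0,"wy":0,"wz":0,"claw":0.06},{"tx":0,"ty":0,"tz":0.0,"wx":0,"wy":0,"wz":0,"claw":0.06},{"tx":0,"ty":0,"tz":0.05,"wx":0,"wy":0,"wz":0,"claw":0.07},{"tx":0,"ty":0,"tz":0.11,"wx":0,"wy":0,"wz":0,"claw":0.085},{"tx":0,"ty":0,"tz":0.16,"wx":0,"wy":0,"wz":0,"claw":0.085},{"tx":0,"ty":0,"tz":0.2,"wx":0,"wy":0,"wz":0,"claw":0.085},{"tx":0,"ty":0,"tz":0.2,"wx":0,"wy":0,"wz":0,"claw":0.085}]'

```text
t: 6.95
tcp_pos: [463.7, 283.4, 229.5]
eef_rot: [-0.666, 3.068, 0.001]
contact_force: [0.3, -0.5, -1.4]
grip_width: 84.9
```

```bash
python3 - <<'E'
from h import *
im,d,P=cloud('wrist');
a=np.radians(24.5); vt=np.array([-np.sin(a),np.cos(a),0]);ax=np.array([np.cos(a),np.sin(a),0])
Q=P.reshape(-1,3);m=(abs(Q[:,0]-463)<90)&(abs(Q[:,1]-282)<90)
for lo,hi in((55,75),(15,27),(75,120)):
    k=m&(Q[:,2]>lo)&(Q[:,2]<hi);print(lo,k.sum(), cv2.minAreaRect(Q[k][:,:2].astype(np.float32)) if k.sum()>20 else '',np.percentile(Q[k][:,2],[5,50,95]) if k.sum() else '')
b=np.radians(59);go(np.array([535,-242,225.]),tool(-z,np.array([np.cos(b),np.sin(b),0])))
# slope spots, from top camera
im,d,P=cloud('top');
for n in ('w',):
    T=np.load('top.npz')
    dif=np.abs(T['im'].astype(int)-im).sum(-1)
save(im[150:270,270:390],'spots',5)
E
```

```text
55 2050 ((460.9017639160156, 280.8722839355469), (59.5382194519043, 33.45855712890625), 23.891807556152344) [62.28453341 64.94980202 66.21168117]
15 2138 ((462.0643615722656, 282.57806396484375), (129.03785705566406, 110.21261596679688), 24.416343688964844) [17.4259718  21.62167894 23.09916856]
75 0  
t 7.00 tcp [463.1 283.1 227.3] shift m [ 0.0719 -0.5251 -0.0023] turn [ 1.000e-02 -2.000e-02 -5.549e+01] F [ 0.04  0.03 -0.7 ] grip 85.0 q [ 0.41  0.08  1.52 -0.    1.54 -1.59]
```

The gauge is upright in the tray, with its top at 65 mm and centred. Next, go above the probe.

>>> step_arm --plan '[{"tx":0.072,"ty":-0.525,"tz":0,"wx":0,"wy":0,"wz":-55.5,"claw":0.085},{"tx":0.072,"ty":-0.525,"tz":0,"wx":0,"wy":0,"wz":-55.5,"claw":0.085},{"tx":0.072,"ty":-0.525,"tz":0,"wx":0,"wy":0,"wz":-55.5,"claw":0.085},{"tx":0.072,"ty":-0.525,"tz":0,"wx":0,"wy":0,"wz":-55.5,"claw":0.085},{"tx":0.072,"ty":-0.525,"tz":0,"wx":0,"wy":0,"wz":-55.5,"claw":0.085},{"tx":0.072,"ty":-0.525,"tz":0,"wx":0,"wy":0,"wz":-55.5,"claw":0.085},{"tx":0.072,"ty":-0.525,"tz":0,"wx":0,"wy":0,"wz":-55.5,"claw":0.085},{"tx":0.072,"ty":-0.525,"tz":0,"wx":0,"wy":0,"wz":-55.5,"claw":0.085},{"tx":0.072,"ty":-0.525,"tz":0,"wx":0,"wy":0,"wz":-55.5,"claw":0.085},{"tx":0.072,"ty":-0.525,"tz":0,"wx":0,"wy":0,"wz":-55.5,"claw":0.085},{"tx":0.072,"ty":-0.525,"tz":0,"wx":0,"wy":0,"wz":-55.5,"claw":0.085},{"tx":0.072,"ty":-0.525,"tz":0,"wx":0,"wy":0,"wz":-55.5,"claw":0.085}]'

```text
t: 8.55
tcp_pos: [534.8, -241.0, 226.3]
eef_rot: [-0.837, -3.025, -0.001]
contact_force: [0.8, 0.0, 0.3]
grip_width: 85.0
```

```bash
python3 - <<'E'
from h import *
im,d,P=cloud('wrist');save(im,'w3');np.savez('w3',im=im,P=P)
Q=P.reshape(-1,3);m=(abs(Q[:,0]-535)<80)&(abs(Q[:,1]+242)<80)
for lo,hi in((183,192),(100,176),(79,88),(87,95)):
    k=m&(Q[:,2]>lo)&(Q[:,2]<hi);print(lo,k.sum(), cv2.minAreaRect(Q[k][:,:2].astype(np.float32)) if k.sum()>20 else '',np.percentile(Q[k][:,2],[5,50,95]) if k.sum() else '')
b=np.radians(59);go(np.array([535,-242,125.]),tool(-z,np.array([np.cos(b),np.sin(b),0])))
t=cv2.imread('pics/spots.png')
a=cv2.imread('pics/w3.png');cv2.imwrite('pics/w3s.png',np.hstack([cv2.resize(a,(440,330)),cv2.resize(t,(330,330))]))
E
```

```text
183 1198 ((532.358642578125, -242.5872802734375), (21.954456329345703, 21.466611862182617), 58.12265396118164) [184.16728969 186.67754112 187.90538209]
100 871 ((531.204833984375, -241.83920288085938), (26.04741859436035, 23.58155632019043), 59.77922821044922) [106.88007374 148.81763659 175.25897421]
79 4931 ((532.890380859375, -243.22677612304688), (70.09264373779297, 92.31733703613281), 74.40547180175781) [82.95742295 84.1096508  85.26910657]
87 481 ((528.2771606445312, -240.00294494628906), (38.753456115722656, 28.988367080688477), 55.74686050415039) [88.67788253 90.05217875 91.17386865]
t 8.60 tcp [ 534.8 -241.   226.5] shift m [ 0.0002 -0.001  -0.1015] turn [-0.06 -0.11 -0.06] F [ 0.89  0.26 -0.42] grip 85.3 q [-0.55  0.18  1.42 -0.    1.55 -1.59]
```

View pics/w3s.png

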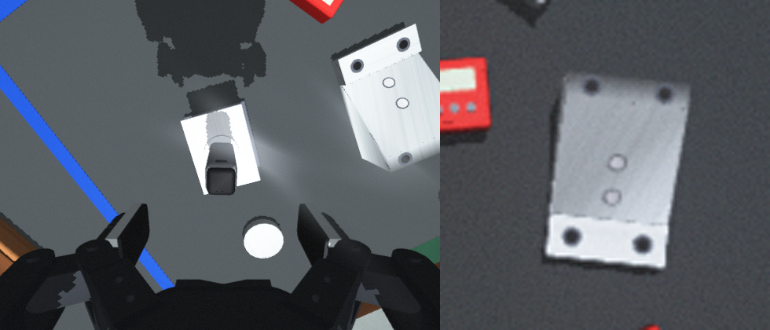

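Wrist view: probe cap at (221,180) in the left half. Right half: the wedge is now clear, with both ringed spots at (617,162) and (612,197) on the centre line. Descend and grip.

>>> step_arm --plan '[{"tx":-0.0018,"ty":-0.0016,"tz":-0.03,"wx":0,"wy":0,"wz":0,"claw":0.085},{"tx":-0.0018,"ty":-0.0016,"tz":-0.07,"wx":0,"wy":0,"wz":0,"claw":0.085},{"tx":-0.0018,"ty":-0.0016,"tz":-0.1015,"wx":0,"wy":0,"wz":0,"claw":0.085},{"tx":-0.0018,"ty":-0.0016,"tz":-0.1015,"wx":0,"wy":0,"wz":0,"claw":0.06},{"tx":-0.0018,"ty":-0.0016,"tz":-0.1015,"wx":0,"wy":0,"wz":0,"claw":0.03},{"tx":-0.0018,"ty":-0.0016,"tz":-0.1015,"wx":0,"wy":0,"wz":0,"claw":0.015},{"tx":-0.0018,"ty":-0.0016,"tz":-0.1015,"wx":0,"wy":0,"wz":0,"claw":0.015},{"tx":-0.0018,"ty":-0.0016,"tz":-0.1015,"wx":0,"wy":0,"wz":0,"claw":0.015},{"tx":-0.0018,"ty":-0.0016,"tz":-0.1015,"wx":0,"wy":0,"wz":0,"claw":0.015}]'

```text
t: 9.72
tcp_pos: [533.5, -244.0, 126.4]
eef_rot: [0.84, 3.027, -0.0]
contact_force: [0.5, -0.5, 8.2]
grip_width: 25.2
```

```bash
python3 - <<'E'
from h import *
s=sensors.sense();print(s['t'],np.round(s['tcp_pos'],2),np.round(s['eef_rot'],4),np.round(s['contact_force'],1),np.round(s['wrist_torque'],2),s['grip_width'])
E
```

```text
9.725 [ 533.52 -244.    126.44] [ 8.3990e-01  3.0272e+00 -3.0000e-04] [ 0.5 -0.5  8.2] [-0.07  0.13 -0.01] 25.156162583040246
```

>>> step_arm --plan '[{"tx":0,"ty":0,"tz":0.02,"wx":0,"wy":0,"wz":0,"claw":0.015},{"tx":0,"ty":0,"tz":0.06,"wx":0,"wy":0,"wz":0,"claw":0.015},{"tx":0,"ty":0,"tz":0.11,"wx":0,"wy":0,"wz":0,"claw":0.015},{"tx":0,"ty":0,"tz":0.11,"wx":0,"wy":0,"wz":0,"claw":0.015}]'

```text
t: 10.22
tcp_pos: [534.0, -244.3, 239.4]
eef_rot: [0.839, 3.023, -0.002]
contact_force: [0.9, 0.5, -2.9]
grip_width: 25.8
```

```bash
python3 - <<'E'
from h import *
T=np.load('w3.npz')
def ring(im,P,r0,r1,c0,c1,s=6):
    g=cv2.cvtColor(im,cv2.COLOR_RGB2GRAY)[r0:r1,c0:c1]
    g=cv2.resize(g,None,fx=s,fy=s,interpolation=cv2.INTER_CUBIC)
    b=cv2.adaptiveThreshold(g,255,cv2.ADAPTIVE_THRESH_MEAN_C,cv2.THRESH_BINARY_INV,101,8)
    for c in cv2.findContours(b,cv2.RETR_EXTERNAL,cv2.CHAIN_APPROX_NONE)[0]:
        if len(c)<20 : continue
        (x,y),(w,h),_=cv2.fitEllipse(c)
        if not(30<min(w,h) and max(w,h)<200 and max(w,h)/min(w,h)<2): continue
        x=x/s+c0-.4;y=y/s+r0-.4
        p=np.nanmedian(P[int(y)-1:int(y)+3,int(x)-1:int(x)+3].reshape(-1,3),0)-slope(0)
        print('px',round(x,1),round(y,1),'ax',round(w/s,1),round(h/s,1),'up,v,n',np.round([p@up,p@v,p@nn],1))
print('w3');ring(T['im'],T['P'],70,170,460,545)
im,d,P=cloud('top');print('top');ring(im,P,178,250,305,362)
s=sensors.sense();print(s['t'],s['tcp_pos'],s['contact_force'],s['grip_width'])
R=tool(-nn,v);go(slope(54)+(102.4+60)*nn,R)
E
```

```text
w3
px 511.8 130.9 ax 15.2 18.2 up,v,n [52.6 -0.4  1.4]
px 494.5 104.7 ax 14.6 17.3 up,v,n [21.1 -0.7  1.8]
top
px 343.1 238.2 ax 6.9 7.2 up,v,n [-11.3 -32.   15.8]
px 317.6 235.5 ax 6.8 7.0 up,v,n [-11.4  28.8  15.9]
px 320.0 225.2 ax 6.5 6.7 up,v,n [ 7.9 24.   1.1]
px 332.0 221.4 ax 7.4 7.9 up,v,n [21.1 -2.1 -0.1]
px 334.0 208.8 ax 7.3 8.4 up,v,n [54.4  0.6  0.3]
px 351.0 184.0 ax 6.1 6.5 up,v,n [118.9 -30.6  -4.1]
10.275 [ 533.36724533 -243.92525848  236.75186456] [ 0.39142613 -1.02965756 -3.18758712] 25.205422595987418
t 10.28 tcp [ 533.4 -243.9  236.8] shift m [-0.0078  0.2329 -0.0551] turn [ -9.69 -28.57  23.95] F [ 0.39 -1.03 -3.19] grip 25.2 q [-0.56  0.17  1.4  -0.    1.57 -1.59]
```

>>> step_arm --plan '[{"tx":-0.008,"ty":0.2325,"tz":-0.055,"wx":-9.69,"wy":-28.57,"wz":23.95,"claw":0.015},{"tx":-0.008,"ty":0.2325,"tz":-0.055,"wx":-9.69,"wy":-28.57,"wz":23.95,"claw":0.015},{"tx":-0.008,"ty":0.2325,"tz":-0.055,"wx":-9.69,"wy":-28.57,"wz":23.95,"claw":0.015},{"tx":-0.008,"ty":0.2325,"tz":-0.055,"wx":-9.69,"wy":-28.57,"wz":23.95,"claw":0.015},{"tx":-0.008,"ty":0.2325,"tz":-0.055,"wx":-9.69,"wy":-28.57,"wz":23.95,"claw":0.015},{"tx":-0.008,"ty":0.2325,"tz":-0.055,"wx":-9.69,"wy":-28.57,"wz":23.95,"claw":0.015},{"tx":-0.008,"ty":0.2325,"tz":-0.055,"wx":-9.69,"wy":-28.57,"wz":23.95,"claw":0.015},{"tx":-0.008,"ty":0.2325,"tz":-0.055,"wx":-9.69,"wy":-28.57,"wz":23.95,"claw":0.015}]'

```text
t: 11.28
tcp_pos: [525.2, -12.1, 179.9]
eef_rot: [0.151, 2.618, -0.04]
contact_force: [-0.4, 0.2, -1.9]
grip_width: 25.3
```

```bash
python3 - <<'E'
from h import *
im,d,P=cloud('wrist');save(im,'w4');np.savez('w4',im=im,P=P)
R=tool(-nn,v);go(slope(54)+(102.4+60)*nn,R)
Q=P.reshape(-1,3)-slope(0);q=np.column_stack([Q@up,Q@v,Q@nn])
m=(abs(q[:,1])<60)&(q[:,2]>-3)&(q[:,2]<3)&(q[:,0]>-20)&(q[:,0]<115)
a=q[m];print(cv2.minAreaRect(a[:,:2].astype(np.float32)),np.median(a[:,2]))
E
```

```text
t 11.32 tcp [525.2 -11.9 179.9] shift m [0.0004 0.0009 0.0018] turn [-0.03 -0.21  0.08] F [ 0.57  0.16 -3.04] grip 25.5 q [-0.19 -0.25  2.01  0.05  0.86 -1.67]
((47.184288024902344, 2.2542724609375), (106.8996810913086, 134.55087280273438), 89.41585540771484) 0.7486321372578653
```

View pics/w4.png

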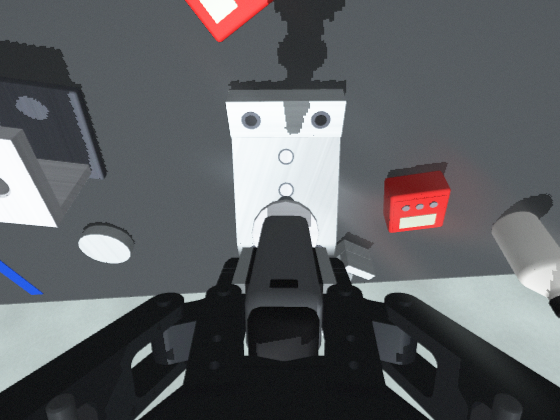

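Both spots are visible at (286,157) for the lower and (286,190) for the upper. The probe is held straight.

```bash
python3 - <<'E'
from h import *
T=np.load('w4.npz');im,P=T['im'],T['P']
g=cv2.cvtColor(im,cv2.COLOR_RGB2GRAY)
for r,c in((157,286),(190,286)):
    s=8;k=g[r-14:r+15,c-14:c+15];k=cv2.resize(k,None,fx=s,fy=s,interpolation=cv2.INTER_CUBIC)
    b=cv2.adaptiveThreshold(k,255,cv2.ADAPTIVE_THRESH_MEAN_C,cv2.THRESH_BINARY_INV,101,8)
    for cc in cv2.findContours(b,cv2.RETR_EXTERNAL,cv2.CHAIN_APPROX_NONE)[0]:
        if len(cc)<150: continue
        (x,y),(w,h),_=cv2.fitEllipse(cc);x=x/s+c-14-.45;y=y/s+r-14-.45
        yi,xi=int(round(y)),int(round(x));p=np.nanmedian(P[yi-2:yi+3,xi-2:xi+3].reshape(-1,3),0)-slope(0)
        print(round(x,1),round(y,1),round(w/s,1),round(h/s,1),np.round([p@up,p@v,p@nn],2))
ci=camera_info('wrist');f=210/np.tan(np.radians(ci['fovy'])/2);st=sensors.sense()
p=np.array(st['tcp_pos']);R=Ro.from_rotvec(st['eef_rot']).as_matrix()
for L in (-19,36.4,40,102.4,162):
    X=np.linalg.inv(ci['T'])@np.append(p+R[:,2]*L,1);print(L,round(ci['cx']+f*X[0]/X[2],1),round(ci['cy']+f*X[1]/X[2],1),X[2])
# collar (dark/bright disc) lateral extent along v near 36-42 past TCP
Q=P.reshape(-1,3)-p;l=Q@R[:,2];x=Q@R[:,0];y=Q@R[:,1]
for lo,hi in((30,46),(-75,-45),(-40,25)):
    m=(l>lo)&(l<hi)&(abs(x)<26)&(abs(y)<(26 if lo==30 else 17));print(lo,m.sum(),np.round(np.percentile(x[m],[1,50,99]),1),np.round(np.percentile(y[m],[1,50,99]),1),np.round(np.median(l[m]),1))
E
```

```text
285.6 156.2 16.6 16.7 [20.79 -0.13  1.3 ]
285.8 194.9 24.0 28.3 [56.79  1.61  2.1 ]
-19 286.5 283.6 138.1589091694004
36.4 285.7 236.1 191.36786955762753
40 285.7 233.9 194.82549153231383
102.4 285.2 205.5 254.7576057602086
162 284.9 188.5 312.00045845223633
30 1180 [-5.3 13.7 21.2] [-19.6  -0.6  18.3] 36.5
-75 7649 [-4.3 11.2 17. ] [-16.5  -0.6  16.5] -59.6
-40 4226 [ 5.4 14.2 15.1] [-16.6  -0.1  16.5] -20.8
```

>>> step_arm --plan '[{"tx":0.013,"ty":-0.001,"tz":-0.022,"wx":0,"wy":-0.2,"wz":0,"claw":0.015},{"tx":0.0261,"ty":-0.0021,"tz":-0.0433,"wx":0,"wy":-0.2,"wz":0,"claw":0.015},{"tx":0.0261,"ty":-0.0021,"tz":-0.0433,"wx":0,"wy":-0.2,"wz":0,"claw":0.015},{"tx":0.0261,"ty":-0.0021,"tz":-0.0433,"wx":0,"wy":-0.2,"wz":0,"claw":0.015}]'

```text
t: 11.82
tcp_pos: [551.1, -13.5, 137.3]
eef_rot: [0.149, 2.614, -0.039]
contact_force: [-0.7, -0.1, -1.7]
grip_width: 25.1
```

```bash
cat >> h.py <<'E'
def where(L=102.4,N=3):
    for _ in range(N):
        s=sensors.sense();p=np.array(s['tcp_pos']);zt=Ro.from_rotvec(s['eef_rot']).as_matrix()[:,2]
        q=p+zt*L-slope(0);F=np.array(s['contact_force'])
        print('t %.2f'%s['t'],'tip up,v,n',np.round([q@up,q@v,q@nn],2),'tilt',round(np.degrees(np.arccos(-zt@nn)),2),'Fn %.2f Fup %.2f Fv %.2f'%(F@nn,F@up,F@v))
        if N>1: read_camera('scene')
E
python3 - <<'E'
from h import *
where(); go(slope(54)+(102.4+8)*nn,tool(-nn,v))
E
```

```text
t 11.82 tip up,v,n [54.1   0.5   8.78] tilt 0.03 Fn -1.13 Fup -1.39 Fv -0.15
t 11.88 tip up,v,n [54.41  0.57  9.04] tilt 0.07 Fn -0.89 Fup -1.44 Fv -0.31
t 11.93 tip up,v,n [54.46  0.6   9.11] tilt 0.08 Fn -1.21 Fup -1.11 Fv -0.22
t 11.97 tcp [551.2 -13.4 137.7] shift m [ 0.0002 -0.0007 -0.0011] turn [-0.01  0.09  0.01] F [-0.64  1.06 -2.02] grip 25.5 q [-0.19 -0.15  2.03  0.05  0.75 -1.67]
```

>>> step_arm --plan '[{"tx":0.003,"ty":-0.0007,"tz":-0.0052,"wx":0,"wy":0,"wz":0,"claw":0.015},{"tx":0.004,"ty":-0.0008,"tz":-0.0069,"wx":0,"wy":0,"wz":0,"claw":0.015}]'

```text
t: 12.22
tcp_pos: [555.1, -14.1, 129.6]
eef_rot: [0.149, 2.614, -0.039]
contact_force: [-2.2, 0.5, 0.6]
grip_width: 25.2
```

```bash
python3 -c "
from h import *
where()"
```

```text
t 12.22 tip up,v,n [53.77  0.38  0.06] tilt 0.03 Fn 1.62 Fup -1.65 Fv 0.26
t 12.28 tip up,v,n [53.71  0.38 -0.06] tilt 0.02 Fn 1.34 Fup -0.82 Fv -0.15
t 12.32 tip up,v,n [53.83  0.41  0.13] tilt 0.03 Fn 0.17 Fup -0.95 Fv 0.24
```

>>> step_arm --plan '[{"tx":0.0008,"ty":-0.0001,"tz":-0.0013,"wx":0,"wy":0,"wz":0,"claw":0.015},{"tx":0.0017,"ty":-0.0002,"tz":-0.003,"wx":0,"wy":0,"wz":0,"claw":0.015},{"tx":0.0017,"ty":-0.0002,"tz":-0.003,"wx":0,"wy":0,"wz":0,"claw":0.015}]'

```text
t: 12.75
tcp_pos: [556.9, -14.3, 126.8]
eef_rot: [0.149, 2.614, -0.039]
contact_force: [-2.9, 0.6, 3.8]
grip_width: 25.3
```

```bash
python3 -c "
from h import *
where(N=5)"
```

```text
t 12.75 tip up,v,n [53.89  0.41 -3.21] tilt 0.03 Fn 4.72 Fup -0.63 Fv 0.26
t 12.80 tip up,v,n [53.87  0.45 -3.18] tilt 0.03 Fn 4.56 Fup -1.73 Fv -0.33
t 12.85 tip up,v,n [53.9   0.41 -3.13] tilt 0.03 Fn 4.37 Fup -0.59 Fv -0.37
t 12.90 tip up,v,n [53.92  0.41 -3.1 ] tilt 0.04 Fn 4.10 Fup -0.88 Fv -0.21
t 12.95 tip up,v,n [53.86  0.42 -3.13] tilt 0.03 Fn 5.11 Fup -1.86 Fv 0.28
```

Nose about 3.7 mm in (5.7 N over baseline). Hold, then retreat and shift to the lower spot.

>>> step_arm --plan '[{"tx":0,"ty":0,"tz":0,"wx":0,"wy":0,"wz":0,"claw":0.015},{"tx":0,"ty":0,"tz":0,"wx":0,"wy":0,"wz":0,"claw":0.015},{"tx":0,"ty":0,"tz":0,"wx":0,"wy":0,"wz":0,"claw":0.015},{"tx":0,"ty":0,"tz":0,"wx":0,"wy":0,"wz":0,"claw":0.015},{"tx":0,"ty":0,"tz":0,"wx":0,"wy":0,"wz":0,"claw":0.015},{"tx":-0.003,"ty":0.0003,"tz":0.0052,"wx":0,"wy":0,"wz":0,"claw":0.015},{"tx":-0.0099,"ty":0.0011,"tz":0.0173,"wx":0,"wy":0,"wz":0,"claw":0.015},{"tx":-0.0099,"ty":0.0011,"tz":0.0173,"wx":0,"wy":0,"wz":0,"claw":0.015},{"tx":-0.0374,"ty":0.0039,"tz":0.0013,"wx":0,"wy":0,"wz":0,"claw":0.015},{"tx":-0.0335,"ty":0.0035,"tz":-0.0056,"wx":0,"wy":0,"wz":0,"claw":0.015},{"tx":-0.0335,"ty":0.0035,"tz":-0.0056,"wx":0,"wy":0,"wz":0,"claw":0.015},{"tx":-0.0335,"ty":0.0035,"tz":-0.0056,"wx":0,"wy":0,"wz":0,"claw":0.015}]'

```text
t: 14.5
tcp_pos: [523.7, -10.9, 121.6]
eef_rot: [0.149, 2.614, -0.039]
contact_force: [-0.1, 0.0, -2.0]
grip_width: 25.3
```

```bash
python3 -c "
from h import *
where(N=5)
im,d,P=cloud('top');save(im[150:270,270:390],'t5',4);save(read_camera('scene')[0][170:260,190:290],'s5',4)
a=cv2.imread('pics/t5.png');b=cv2.imread('pics/s5.png');cv2.imwrite('pics/c5.png',np.hstack([cv2.resize(a,(390,390)),cv2.resize(b,(400,390))]))
"
```

```text
t 14.50 tip up,v,n [22.43  0.03  8.87] tilt 0.04 Fn -1.74 Fup -1.08 Fv 0.00
t 14.55 tip up,v,n [22.44  0.07  8.93] tilt 0.04 Fn -1.51 Fup -0.69 Fv -0.12
t 14.60 tip up,v,n [22.32  0.09  8.9 ] tilt 0.04 Fn -1.51 Fup -0.48 Fv 0.55
t 14.65 tip up,v,n [22.21  0.08  8.88] tilt 0.04 Fn -1.80 Fup -1.30 Fv -0.31
t 14.70 tip up,v,n [22.11  0.09  8.86] tilt 0.03 Fn -2.80 Fup -1.31 Fv 0.06
```

>>> step_arm --plan '[{"tx":0.0035,"ty":-0.0004,"tz":-0.0062,"wx":0,"wy":0,"wz":0,"claw":0.015},{"tx":0.0044,"ty":-0.0005,"tz":-0.0077,"wx":0,"wy":0,"wz":0,"claw":0.015},{"tx":0.0052,"ty":-0.0006,"tz":-0.009,"wx":0,"wy":0,"wz":0,"claw":0.015},{"tx":0.006,"ty":-0.0007,"tz":-0.0104,"wx":0,"wy":0,"wz":0,"claw":0.015},{"tx":0.006,"ty":-0.0007,"tz":-0.0104,"wx":0,"wy":0,"wz":0,"claw":0.015}]'

```text
t: 15.48
tcp_pos: [529.3, -11.5, 110.8]
eef_rot: [0.149, 2.614, -0.039]
contact_force: [-3.2, 1.1, 4.0]
grip_width: 25.4
```

```bash
python3 -c "
from h import *
where(N=5)"
```

```text
t 15.47 tip up,v,n [21.87  0.08 -3.25] tilt 0.03 Fn 5.12 Fup -0.90 Fv 0.75
t 15.53 tip up,v,n [21.91  0.1  -3.18] tilt 0.03 Fn 3.61 Fup -1.43 Fv 0.74
t 15.57 tip up,v,n [21.92  0.07 -3.14] tilt 0.03 Fn 3.69 Fup -1.06 Fv -0.30
t 15.62 tip up,v,n [21.9   0.08 -3.14] tilt 0.03 Fn 3.66 Fup -0.62 Fv 0.15
t 15.68 tip up,v,n [21.88  0.09 -3.16] tilt 0.03 Fn 3.33 Fup -1.58 Fv 0.25
```

View pics/c5.png

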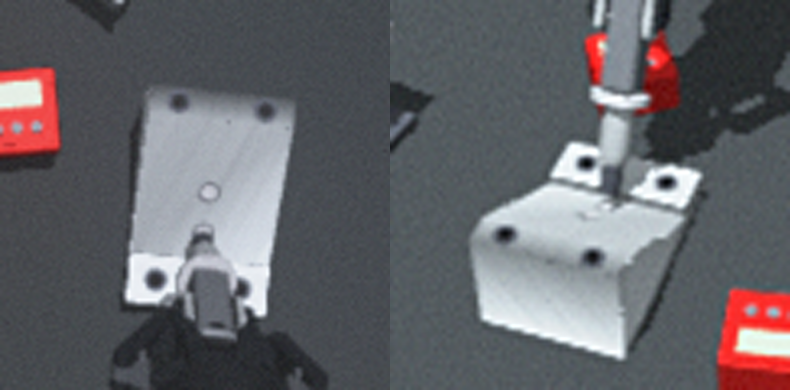

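Just before the press, the nose at (203,230) in the top crop lined up with the lower spot. The wedge has not moved. It is slightly shallow, so add 0.4 mm, hold, then retreat.

>>> step_arm --plan '[{"tx":0.0002,"ty":0,"tz":-0.00035,"wx":0,"wy":0,"wz":0,"claw":0.015},{"tx":0.0002,"ty":0,"tz":-0.00035,"wx":0,"wy":0,"wz":0,"claw":0.015},{"tx":0.0002,"ty":0,"tz":-0.00035,"wx":0,"wy":0,"wz":0,"claw":0.015},{"tx":0.0002,"ty":0,"tz":-0.00035,"wx":0,"wy":0,"wz":0,"claw":0.015},{"tx":0.0002,"ty":0,"tz":-0.00035,"wx":0,"wy":0,"wz":0,"claw":0.015},{"tx":0.0002,"ty":0,"tz":-0.00035,"wx":0,"wy":0,"wz":0,"claw":0.015}]'

```text
t: 16.48
tcp_pos: [529.5, -11.5, 110.4]
eef_rot: [0.149, 2.614, -0.039]
contact_force: [-3.2, 0.7, 3.8]
grip_width: 25.3
```

```bash
python3 -c "
from h import *
where(N=3)"
```

```text
t 16.48 tip up,v,n [21.85  0.11 -3.64] tilt 0.03 Fn 4.97 Fup -0.93 Fv 0.33
t 16.52 tip up,v,n [21.88  0.06 -3.63] tilt 0.03 Fn 4.11 Fup -0.90 Fv 0.59
t 16.57 tip up,v,n [21.83  0.1  -3.64] tilt 0.03 Fn 4.56 Fup -1.23 Fv 0.05
```

>>> step_arm --plan '[{"tx":-0.003,"ty":0.0003,"tz":0.0052,"wx":0,"wy":0,"wz":0,"claw":0.015},{"tx":-0.015,"ty":0.0017,"tz":0.026,"wx":0,"wy":0,"wz":0,"claw":0.015},{"tx":-0.035,"ty":0.004,"tz":0.065,"wx":0,"wy":0,"wz":0,"claw":0.015},{"tx":-0.035,"ty":0.004,"tz":0.12,"wx":0,"wy":0,"wz":0,"claw":0.015},{"tx":-0.035,"ty":0.004,"tz":0.12,"wx":0,"wy":0,"wz":0,"claw":0.015}]'

```text
t: 17.25
tcp_pos: [495.4, -7.7, 235.1]
eef_rot: [0.148, 2.608, -0.041]
contact_force: [0.2, 1.0, -3.0]
grip_width: 25.5
```

```bash
python3 -c "
from h import *
go(np.array([533.3,-243.5,126.4+110]),Ro.from_rotvec([.8399,3.0272,-.0003]))"
```

```text
t 17.25 tcp [495.4  -7.7 235.1] shift m [ 0.0379 -0.2358  0.0013] turn [  9.85  28.99 -23.94] F [ 0.19  0.97 -3.  ] grip 25.5 q [-0.2  -0.37  1.98  0.05  1.   -1.67]
```

>>> step_arm --plan '[{"tx":0.038,"ty":-0.236,"tz":0.004,"wx":9.85,"wy":28.99,"wz":-23.94,"claw":0.015},{"tx":0.038,"ty":-0.236,"tz":0.004,"wx":9.85,"wy":28.99,"wz":-23.94,"claw":0.015},{"tx":0.038,"ty":-0.236,"tz":0.004,"wx":9.85,"wy":28.99,"wz":-23.94,"claw":0.015},{"tx":0.038,"ty":-0.236,"tz":0.004,"wx":9.85,"wy":28.99,"wz":-23.94,"claw":0.015},{"tx":0.038,"ty":-0.236,"tz":0.004,"wx":9.85,"wy":28.99,"wz":-23.94,"claw":0.015},{"tx":0.038,"ty":-0.236,"tz":0.004,"wx":9.85,"wy":28.99,"wz":-23.94,"claw":0.015},{"tx":0.038,"ty":-0.236,"tz":0.004,"wx":9.85,"wy":28.99,"wz":-23.94,"claw":0.015},{"tx":0.038,"ty":-0.236,"tz":0.004,"wx":9.85,"wy":28.99,"wz":-23.94,"claw":0.015},{"tx":0.038,"ty":-0.236,"tz":0.004,"wx":9.85,"wy":28.99,"wz":-23.94,"claw":0.015},{"tx":0.038,"ty":-0.236,"tz":0.004,"wx":9.85,"wy":28.99,"wz":-23.94,"claw":0.015}]'

```text
t: 18.5
tcp_pos: [532.4, -243.2, 234.7]
eef_rot: [-0.838, -3.022, -0.003]
contact_force: [0.4, 0.5, -3.2]
grip_width: 25.6
```

```bash
python3 - <<'E'
from h import *
im,d,P=cloud('wrist');save(im,'w6')
go(np.array([533.3,-243.5,126.4]),Ro.from_rotvec([.8399,3.0272,-.0003]))
Q=P.reshape(-1,3);m=(abs(Q[:,0]-535)<80)&(abs(Q[:,1]+242)<80)
k=m&(Q[:,2]>79)&(Q[:,2]<88);print(k.sum(), cv2.minAreaRect(Q[k][:,:2].astype(np.float32)))
# hole seen by the top/scene cameras
for n,M in(('scene',0),('top',0)):
    im,d,P=cloud(n)
    Q=P.reshape(-1,3);k=(abs(Q[:,0]-533)<60)&(abs(Q[:,1]+243)<60)&(Q[:,2]>79)&(Q[:,2]<88);print(n,cv2.minAreaRect(Q[k][:,:2].astype(np.float32)))
    if n=='scene': save(im[130:230,130:230],'s6',4)
a=cv2.imread('pics/w6.png');b=cv2.imread('pics/s6.png');cv2.imwrite('pics/c6.png',np.hstack([cv2.resize(a,(480,360)),cv2.resize(b,(320,360))]))
E
```

```text
t 18.55 tcp [ 532.4 -243.3  234.6] shift m [ 0.0009 -0.0002 -0.1082] turn [-0.22 -0.29  0.01] F [-0.91 -0.34 -2.05] grip 25.1 q [-0.56  0.18  1.4   0.    1.57 -1.59]
4691 ((532.9681396484375, -243.34976196289062), (70.04754638671875, 92.5501708984375), 74.53065490722656)
scene ((533.9343872070312, -243.9210205078125), (75.058837890625, 96.20758819580078), 74.12712097167969)
top ((534.3532104492188, -243.55857849121094), (71.24819946289062, 92.54476928710938), 75.1102523803711)
```

View pics/c6.png

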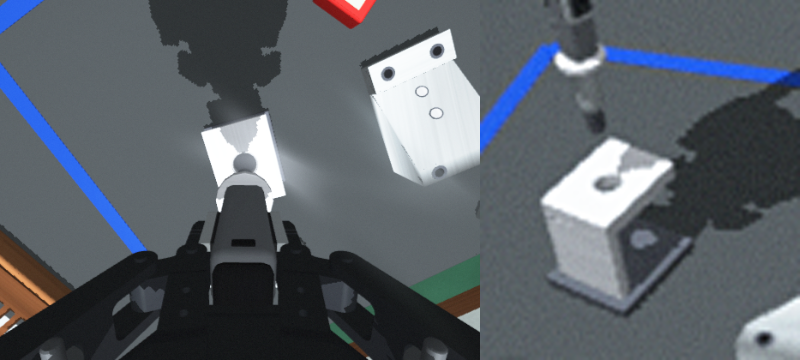

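The hole is at (246,160) in the left half, close to directly below the probe; the probe hangs vertical. Lower in stages.

>>> step_arm --plan '[{"tx":0.0009,"ty":-0.0003,"tz":-0.03,"wx":-0.2,"wy":-0.25,"wz":0,"claw":0.015},{"tx":0.0009,"ty":-0.0003,"tz":-0.05,"wx":-0.2,"wy":-0.25,"wz":0,"claw":0.015},{"tx":0.0009,"ty":-0.0003,"tz":-0.062,"wx":-0.2,"wy":-0.25,"wz":0,"claw":0.015},{"tx":0.0009,"ty":-0.0003,"tz":-0.062,"wx":-0.2,"wy":-0.25,"wz":0,"claw":0.015}]'

```text
t: 19.15
tcp_pos: [533.2, -243.7, 172.0]
eef_rot: [-0.84, -3.025, -0.0]
contact_force: [-0.5, 0.5, -1.1]
grip_width: 25.3
```

```bash
python3 - <<'E'
from h import *
go(np.array([533.4,-243.7,126.4]),Ro.from_rotvec([.8399,3.0272,-.0003]))
E
```

```text
t 19.15 tcp [ 533.2 -243.7  172. ] shift m [ 0.0002 -0.     -0.0456] turn [-0.06 -0.11  0.02] F [-0.49  0.49 -1.1 ] grip 25.3 q [-0.56  0.2   1.5  -0.    1.44 -1.59]
```

Nose in the hole with no side force; continue.

>>> step_arm --plan '[{"tx":0.0002,"ty":0,"tz":-0.006,"wx":0,"wy":0,"wz":0,"claw":0.015},{"tx":0.0002,"ty":0,"tz":-0.012,"wx":0,"wy":0,"wz":0,"claw":0.015},{"tx":0.0002,"ty":0,"tz":-0.016,"wx":0,"wy":0,"wz":0,"claw":0.015}]'

```text
t: 19.52
tcp_pos: [533.5, -243.8, 156.2]
eef_rot: [-0.84, -3.026, 0.0]
contact_force: [0.4, -1.1, -2.1]
grip_width: 25.2
```

>>> step_arm --plan '[{"tx":0,"ty":0,"tz":-0.012,"wx":0,"wy":0,"wz":0,"claw":0.015},{"tx":0,"ty":0,"tz":-0.022,"wx":0,"wy":0,"wz":0,"claw":0.015},{"tx":0,"ty":0,"tz":-0.027,"wx":0,"wy":0,"wz":0,"claw":0.015},{"tx":0,"ty":0,"tz":-0.027,"wx":0,"wy":0,"wz":0,"claw":0.015}]'

```text
t: 20.02
tcp_pos: [533.4, -243.7, 129.0]
eef_rot: [-0.84, -3.025, -0.0]
contact_force: [0.0, -0.9, -1.5]
grip_width: 25.2
```

>>> step_arm --plan '[{"tx":0,"ty":0,"tz":-0.001,"wx":0,"wy":0,"wz":0,"claw":0.015},{"tx":0,"ty":0,"tz":-0.002,"wx":0,"wy":0,"wz":0,"claw":0.015},{"tx":0,"ty":0,"tz":-0.0025,"wx":0,"wy":0,"wz":0,"claw":0.015},{"tx":0,"ty":0,"tz":-0.0025,"wx":0,"wy":0,"wz":0,"claw":0.015}]'

```text
t: 20.52
tcp_pos: [533.6, -243.8, 127.0]
eef_rot: [-0.84, -3.026, 0.0]
contact_force: [0.5, 0.6, -2.0]
grip_width: 25.3
```

>>> step_arm --plan '[{"tx":0,"ty":0,"tz":-0.0005,"wx":0,"wy":0,"wz":0,"claw":0.015},{"tx":0,"ty":0,"tz":-0.0005,"wx":0,"wy":0,"wz":0,"claw":0.015}]'

```text
t: 20.78
tcp_pos: [533.6, -243.8, 126.5]
eef_rot: [-0.84, -3.026, 0.0]
contact_force: [0.7, 0.7, 0.3]
grip_width: 25.1
```

>>> step_arm --plan '[{"tx":0,"ty":0,"tz":-0.0004,"wx":0,"wy":0,"wz":0,"claw":0.015},{"tx":0,"ty":0,"tz":-0.0004,"wx":0,"wy":0,"wz":0,"claw":0.015},{"tx":0,"ty":0,"tz":-0.0004,"wx":0,"wy":0,"wz":0,"claw":0.05},{"tx":0,"ty":0,"tz":-0.0004,"wx":0,"wy":0,"wz":0,"claw":0.085},{"tx":0,"ty":0,"tz":-0.0004,"wx":0,"wy":0,"wz":0,"claw":0.085},{"tx":0,"ty":0,"tz":-0.0004,"wx":0,"wy":0,"wz":0,"claw":0.085},{"tx":0,"ty":0,"tz":0.03,"wx":0,"wy":0,"wz":0,"claw":0.085},{"tx":0,"ty":0,"tz":0.08,"wx":0,"wy":0,"wz":0,"claw":0.085},{"tx":0,"ty":0,"tz":0.13,"wx":0,"wy":0,"wz":0,"claw":0.085},{"tx":0,"ty":0,"tz":0.15,"wx":0,"wy":0,"wz":0,"claw":0.085},{"tx":0,"ty":0,"tz":0.15,"wx":0,"wy":0,"wz":0,"claw":0.085}]'

```text
t: 22.15
tcp_pos: [533.9, -244.0, 277.7]
eef_rot: [0.84, 3.026, -0.001]
contact_force: [-0.4, -0.9, -0.5]
grip_width: 84.9
```

```bash
python3 - <<'E'
from h import *
im,d,P=cloud('wrist')
Q=P.reshape(-1,3);m=(abs(Q[:,0]-535)<60)&(abs(Q[:,1]+242)<60)
for lo,hi in((180,196),(87,97),(79,86)):
    k=m&(Q[:,2]>lo)&(Q[:,2]<hi);print(lo,k.sum(),np.round(cv2.minAreaRect(Q[k][:,:2].astype(np.float32))[0],1),np.median(Q[k][:,2]))
im,d,P=cloud('scene');save(im,'s7');Q=P.reshape(-1,3)
k=(abs(Q[:,0]-600)<95)&(abs(Q[:,1]+19)<65)&(Q[:,2]>8);print('wedge scene',cv2.minAreaRect(Q[k][:,:2].astype(np.float32)))
im0=np.load('top.npz')['im']
s=sensors.sense();print(s['t'],s['tcp_pos'],s['grip_width'],s['contact_force'])
E
```

```text
180 788 [ 531.7 -243.5] 186.66778786849636
87 350 [ 528.2 -241.2] 90.06829969659654
79 3784 [ 533.1 -243.3] 84.09661423836215
wedge scene ((599.418701171875, -20.025238037109375), (102.5409164428711, 153.64642333984375), 84.21741485595703)
22.25 [ 533.36059148 -243.66575017  275.27495585] 84.91289981930723 [ 0.33935363 -1.1399355  -0.11731453]
```

View pics/s7.png

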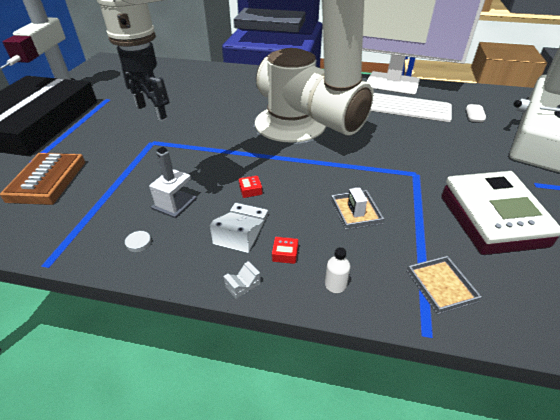

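The probe is home, with its cap at 186.7 mm and collar top at 90 mm, the same as at the start. The gauge stands upright in the near tray at (357,205), and nothing else has moved. Handing in.

```bash
python3 -c "
from h import *
print(order.job_done())"
```

```text
the job is handed in; nothing more can be done
None
```

The job is done and handed in at about 22 s, well inside the 59 s limit.

- **Gauge:** I lifted it off the slope and set it down upright in the near tray, releasing only after contact at about 12 N. Its top read 65 mm, which is correct for standing on the tray floor, and it was within 2 mm of the tray's centre.
- **Presses:** I pressed the upper spot and then the lower one. Each was within about 1 mm of the spot's centre, by the wedge position I measured, and square to the slope within 0.1°. The nose went in about 4 mm (half way) by both spring force and travel, and I held each press for over half a second.
- **Probe:** It hangs in its holder with its cap at 186.7 mm and collar top at 90 mm, the same heights as before.
- **Wedge and other things:** The wedge measured within about 0.5 mm and 1° of its first measurement. The other things look unmoved in the last picture, though I did not measure them.

The force reading wandered by about 1 N, so the press depth is good to about ±0.7 mm. The camera and arm positions differed by 1–2 mm, within calibration. No check failed.

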